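# Lock a turned neck ring on the lacquering spindle with its spring clip

### The arm

A 6-joint arm with a two-finger parallel gripper is mounted at the origin on the work surface. World frame = base frame: x ahead of the robot, y to its left, z up, the work surface at z = 0. Lengths are in m, angles in rad, forces in N, time in s.
With the tool pointing down it reaches from about 0.325 to 0.875 m from the base axis. Payload 4.4 kg.
Tool frame: the origin (TCP) lies on the centre line of the jaws, within the pads' length; the fingertips stand 25 mm ahead of it and the grasp point (between the pads) lies 6 mm ahead of it (robot.tip_extent is the distance from the TCP to the fingertips, in m); z points along the fingers, y is the line along which they close (so a half turn about z gives the same grasp; the last joint's range is limited). The gripper opens to 85 mm and grips with 20 to 120 N. Pads are 22 mm wide; open, the fingers measure 114 mm over their backs; the gripper's body (76 mm by 85 mm) begins 54 mm behind the grasp point. The pads swing forward as they close: fully open they stand 13 mm farther back than shut.
Start: joints at [-1.286, 0.207, 1.542, -0, 1.393, -0.15], TCP at [0.243, -0.521, 0.256] pointing down, gripper open.
Joint ranges: [-2.73, 2.73], [-0.86, 2.22], [0.23, 2.46], [-1.11, 4.25], [0.08, 2.63], [-2.82, 2.82]. Speed limits (rad/s): [2.79, 2.79, 3.14, 3.14, 3.14, 3.14].

### API

Orientations are given as [roll, pitch, yaw] about the fixed x, y, z axes, in that order (R = Rz(yaw) Ry(pitch) Rx(roll)).
In Python, from bench import robot gives the robot as it stands.
- The arm moves only by the tool arm_command, never from a script. Its argument "commands" is a list of rows, each an object with "fingers": the finger opening in mm, from 0 to 85.4; "linear": the shift along the tool's x, y, z in units of 50 mm (1.0 is 50 mm), a list of three; "spin": the turn about the tool's z in units of 8 degrees (1.0 is 8 degrees). In form: [{"fingers": fingers, "linear": [x, y, z], "spin": spin}, ...]. A call has 1 to 5 rows; each row is the pose to reach, as a shift and turn from the pose commanded when the call began, along the tool's axes at that moment; what a row does not reach only later rows make up. A row lasts 1/8 s, in which the tool goes at most 62.5 mm and 10.7 degrees, less where a joint would pass 70% of its speed; a pose out of reach is approached as far as the arm can. A call with a gripper value outside its range is refused whole. The fingers move at their own pace and stop on an object; "force" is the grip in N (left out, the last holds). Time passes only in rows, so rows that repeat a pose let the fingers close. It gives the time, the measured TCP pose, the force, the opening and the grip force at its end, in the units of the state.
- robot.sense(): the state, without advancing time (a new reading comes with each control period).
- robot.camera(name): name is "side" or "top" or "wrist"; returns a dict with "img" (480x640x3 uint8, blue, green, red), "K" (3x3 intrinsics, pixels), "D" ([k1, k2, p1, p2, k3] as OpenCV has them; the pictures are not rectified), "R" (3x3) and "t" (3): a world point X has camera coordinates R X + t. Camera axes: x right, y down, z forward; pixel columns grow to the right and rows downward; lengths in m; the calibration is good to about 2 mm. A picture is of the moment at which its call begins. There is no depth.
- robot.finish_job(): hands the job in; it is judged then, once.
The state is a dict: "time_s": time; "joint_pos": joint angles; "qd": joint speeds; "effort": joint torques, N m; "tool_pos": TCP position; "eef_rot": TCP orientation; "contact_force": force on the tool from outside, world axes, zero at the start; "torque": the same for the moment, N m; "gripper_width": finger opening in m; "gripper_force": force on a finger pad.
Only numpy, scipy, OpenCV 4.12 (cv2) and the standard library are available. Lean on these libraries where they do the work, as an engineer would, in place of code of your own. Each camera call takes 0.05 s, during which the arm holds its last target. There are 200 camera calls.

### The job

Set the turned wooden ring over the upright lacquering spindle so that it sits flat on the brass shoulder, and let go of it. Then take the spring clip by its red tab and push it, level and sideways along the slot, onto the spindle's groove between the ring and the head until it snaps fully home, and leave it there. Go by feel, since the spindle may be clamped anywhere along its slot: work gently and never push with more than 15 N. Leave the vase, the bowl and the brush alone.

Things in the scene. Friction and masses are not known exactly. Their poses are not given: they have to be found in the camera images.
- stand: fixed stand: green base 150 x 100 mm, 16 high, a block, and a round brass shoulder plate 68 mm across, its top at 62 mm. A black slot 42 mm long in the plate runs along the stand's x. The steel spindle stands upright in the slot, clamped anywhere within 12 mm of the stand's centre along x (y = 0); where is not measured. Origin: centre, on the table. Push on it with 15 N at most
- seat (a point): centre of the brass shoulder's top face, 62 mm above the table, where the ring's underside rests. The spindle above it: 16 mm across to 95 mm above the table, copper-coloured neck (the groove) 11 mm across from 95 to 106, head 16 mm across to 113, tapering to 8 mm across at its top, 120 mm above the table
- groove (a point): point over the stand's centre, 101 mm above the table: mid-height of the 10 mm gap left between the top of the seated ring (96 mm) and the underside of the spindle's head (106 mm). The spindle's axis is up to 12 mm from it along the stand's x; x, y, z axes are the stand's
- ring: loose light-wood turned ring, upright, 66 mm outside, 44 mm hole, 34 mm high, about 90 to 160 g. Origin: centre of its underside. It starts on a cork pad; either way up is the same. Centred over the seat it clears the spindle wherever that is clamped
- ring_pad: fixed cork pad 130 x 120 x 8 mm, origin at the centre of its underside on the table; the ring starts on it
- clip: loose spring clip, 60 g, lying level, 27 mm wide, 7 thick. Origin: in its underside, at the point that comes onto the spindle's axis when home. Mouth opens along its +x, z up. Two sprung jaws, hinged at x = -30 mm, end in 7 mm ball tips (x = +2.8) that leave a mouth 5.8 mm wide and must spread over the 11 mm neck. Between them an 11 mm wide nose ends at x = -5.5 and stops on the neck when home
- clip_seat (a point): point of the clip 3.5 mm above its origin (mid-thickness); on the spindle's own axis when home. The balls meet the neck when it is about 9 mm short of that axis; the push grows to about 5 N, drops below zero as the balls pass the neck some 3 mm short of home, then rises steeply as the nose stops at home
- tab (a point): middle of the clip's red grip tab: 38 mm behind the clip's origin (x = -38 mm) and 30 mm above its underside. The tab is 20 mm long in clip x, 12 mm wide in clip y, and stands up from the 7 mm thick bridge (x = -46 to -30) to 45 mm above the underside. Pinch it across its 12 mm width
- jaw_l (a joint): opening angle of the clip's left jaw (its +y side), rad: 0 closed, up to about 0.08 as the neck passes, 0.02 to 0.05 when home on the neck
- jaw_r (a joint): the same for the right jaw (-y side), rad: 0 closed, 0.02 to 0.05 when home on the neck
- clip_pad: fixed plywood block 130 x 120 x 20 mm, origin at the centre of its underside on the table; the clip starts lying on it
- vase: bystander: loose solid turned wooden vase, 104 mm across, 165 mm high, origin at the centre of its underside. Leave it alone
- bowl: bystander: loose blue glazed lacquer bowl, 110 mm across, 50 mm high, origin at the centre of its underside. Leave it alone
- brush: bystander: loose flat wooden-handled brush lying on the table across the robot's view, handle to its -x, origin under its middle. Leave it alone
Mind the look-alikes: they are no part of the job. What is meant by the ring is not black, and is the larger of those in its own colour.

How it is judged:
On the way, in this order (a step that is already met when the one before it is completed fails the run):
1. the ring sits flat on the brass shoulder around the spindle, let go (horizontal distance between ring and seat below 0.027 m and z of ring in the frame of seat between -0.002 and 0.002 m and angle between ring's own z axis and vertical below 0.06 rad and contact force between the fingers and ring below 0.05 N), for 0.2 s.
2. the clip is snapped fully home in the groove above the ring, let go (horizontal distance between clip_seat and groove below 0.015 m and z of clip_seat in the frame of groove between -0.003 and 0.003 m and angle between clip's own z axis and vertical below 0.15 rad and value of joint jaw_l between 0.012 and 0.09 rad and value of joint jaw_r between 0.012 and 0.09 rad and horizontal distance between ring and seat below 0.027 m and z of ring in the frame of seat between -0.002 and 0.002 m and angle between ring's own z axis and vertical below 0.06 rad and contact force between the fingers and clip below 0.05 N), for 0.2 s.
At the end, for the whole second after the job is handed in: ring flat on the shoulder around the spindle (within 27 mm of the seat point, height 2 mm, tilt 0.06 rad); clip home on the neck: both jaws open 0.012 to 0.09 rad, seat point within 15 mm of the groove point sideways and 3 mm in height, level within 0.15 rad; both at rest (horizontal distance between ring and seat below 0.027 m and z of ring in the frame of seat between -0.002 and 0.002 m and angle between ring's own z axis and vertical below 0.06 rad and horizontal distance between clip_seat and groove below 0.015 m and z of clip_seat in the frame of groove between -0.003 and 0.003 m and angle between clip's own z axis and vertical below 0.15 rad and value of joint jaw_l between 0.012 and 0.09 rad and value of joint jaw_r between 0.012 and 0.09 rad and linear speed of each of clip, ring below 0.01 m/s); the robot touches nothing.
It fails at once if the clip is forced onto the spindle (34 N with the jaws' own squeeze of about 14 N) (contact force between clip and stand above 34 N).
It fails at once if the ring is slammed or pressed onto the shoulder with over 40 N (contact force between ring and stand above 40 N).
It fails at once if the vase is moved by more than 15 mm (distance of vase from where it was at the start of the episode above 0.015 m).
It fails at once if the bowl is moved by more than 15 mm (distance of bowl from where it was at the start of the episode above 0.015 m).
It fails at once if the brush is moved by more than 15 mm (distance of brush from where it was at the start of the episode above 0.015 m).
It also fails if it takes over 72 s, if anything falls off the work surface, if the arm or the gripper's body presses on something with over 40 N, if the wrist force passes 120 N, or if a joint passes its speed limit or range.

## Working session

There is one attempt and no reset: what is moved stays moved. The work goes in short steps, Python scripts to look and compute and a tool call to move; the robot and the scene stay as the last step left them, time stands still between calls to the robot, and variables do not carry over. Pictures are saved under pics/ and viewed, at most 10 in all, crops included, and the job is handed in when it is done.

Besides the shell and the picture viewer there is one more tool, called after "Request:" in YAML: its name, and indented under it one key for each argument. arm_command: Moves the arm, as the interface text tells. Its arguments: {"type":"object","properties":{"commands":{"type":"array"},"force":{"type":"number"}},"required":["commands"]}

```bash
mkdir -p pics; ls; python3 - <<'E'
from bench import robot
import cv2
for n in ("top","side"):
    c=robot.camera(n); cv2.imwrite(f"pics/{n}0.png",c["img"]); print(n,c["K"],c["D"],c["R"],c["t"])
s=robot.sense(); print(s)
E
```

```text
pics
top [[435.66344055   0.         315.50865647]
 [  0.         435.66344055 235.46283393]
 [  0.           0.           1.        ]] [-0.10742268  0.          0.          0.          0.        ] [[-0.02803307 -0.99927508  0.02575775]
 [-0.99495262  0.02540955 -0.09707542]
 [ 0.09635055 -0.02834907 -0.99494367]] [0.03667838 0.53657845 0.9127915 ]
side [[575.71055811   0.         312.42821784]
 [  0.         575.71055811 236.44895721]
 [  0.           0.           1.        ]] [-0.08161955  0.          0.          0.          0.        ] [[-0.9117247  -0.41075622 -0.0061164 ]
 [-0.22046816  0.50181121 -0.83640857]
 [ 0.3466293  -0.76122588 -0.54807234]] [0.50541159 0.17555381 0.93959954]
{'time_s': 0.1, 'joint_pos': array([-1.28555066e+00,  2.07394983e-01,  1.54283686e+00,  1.53215236e-05,
        1.39347176e+00, -1.50494191e-01]), 'qd': array([ 0.00147158, -0.00080778, -0.00310361, -0.00211548, -0.00101444,
        0.00056178]), 'effort': array([-5.85018643e-04, -3.84091008e+01, -2.92549789e+01, -3.01185464e-04,
        4.78459770e-03,  1.14999150e-05]), 'tool_pos': array([ 0.24251295, -0.52065661,  0.2551954 ]), 'eef_rot': array([-3.13950782e+00, -3.31392890e-04,  4.35736792e-01]), 'contact_force': array([-0.48520736, -0.36558583,  0.45053911]), 'torque': array([-0.0307284 ,  0.01810209,  0.00382563]), 'gripper_force': 0.0, 'gripper_width': 0.0853679939089938}
```

View pics/top0.png

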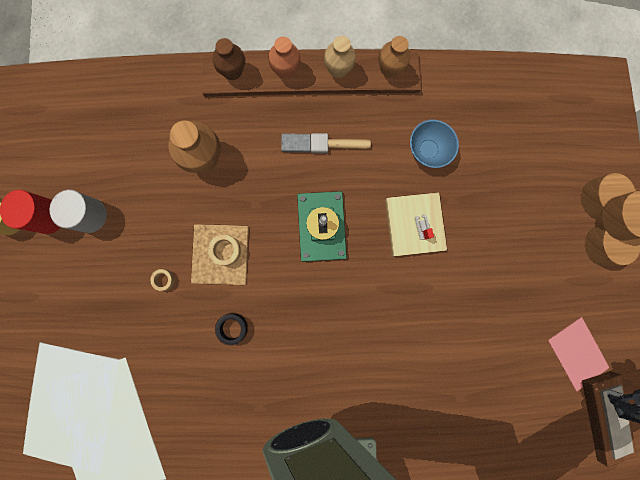

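View pics/side0.png

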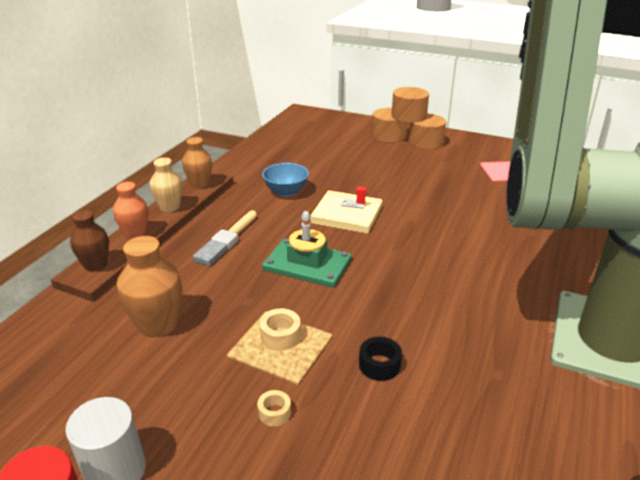

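The top view shows the ring on the cork pad at about (225,250), the stand at (323,226), and the clip at (425,228) with its red tab at (430,233). The smaller ring at (161,280) and the black ring at (231,329) are decoys. I'll enlarge these areas.

```bash
python3 - <<'E'
import cv2,numpy as np
t=cv2.imread("pics/top0.png"); s=cv2.imread("pics/side0.png")
def c(i,x,y,w,h,f): return cv2.resize(i[y:y+h,x:x+w],(w*f,h*f),interpolation=cv2.INTER_CUBIC)
a=np.hstack([c(t,190,210,66,75,4),c(t,290,186,66,75,4),c(t,385,190,66,75,4)])
b=np.hstack([c(s,225,300,66,75,4),c(s,262,205,66,75,4),c(s,320,170,66,75,4)])
cv2.imwrite("pics/crop0.png",np.vstack([a,b])[:, :800])
E
```

```text
(no output)
```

View pics/crop0.png

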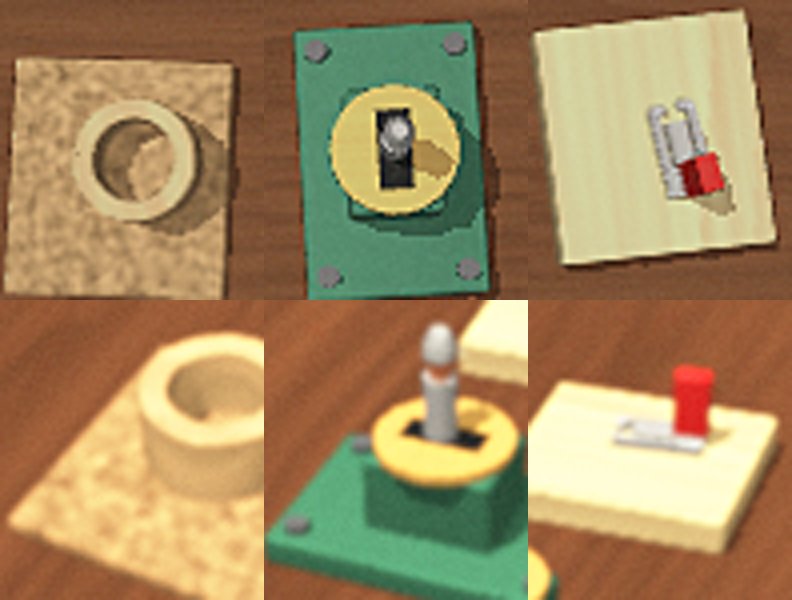

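The crop shows these points, in crop pixels:
- **Ring:** top circle centred at (137,160).
- **Shoulder:** brass disc centred at (396,149.5), slot running from (393,110) to (397,188).
- **Spindle:** tip at about (398,129), on the far side of the slot.
- **Clip:** balls at (656,107) and (686,104), tab top at (704,173).

```bash
cat > h.py <<'E'
import numpy as np,cv2
from bench import robot
def back(c,pts,z):
    K,D,R,t=[np.array(c[k],float) for k in("K","D","R","t")]
    p=cv2.undistortPoints(np.array(pts,float).reshape(-1,1,2),K,D).reshape(-1,2)
    o=-R.T@t; d=np.c_[p,np.ones(len(p))]@R
    z=np.broadcast_to(z,len(p)); return o+d*((z-o[2])/d[:,2])[:,None]
def proj(c,P):
    return cv2.projectPoints(np.array(P,float).reshape(-1,1,3),cv2.Rodrigues(np.array(c["R"]))[0],np.array(c["t"],float),np.array(c["K"]),np.array(c["D"]))[0].reshape(-1,2)
E
python3 - <<'E'
from h import *
np.set_printoptions(precision=4,suppress=True)
c=robot.camera("top")
f=lambda L,ox,oy,k:[((x-264*k)/4+ox-.375,y/4+oy-.375) for x,y in L]
print("ring",back(c,f([(137,160)],190,210,0),.042))
print("stand disc,slot,slot,tip",back(c,f([(396,149.5),(393,110),(397,188),(398,129)],290,186,1),[.062,.062,.062,.12]))
b=back(c,f([(295,32),(474,22),(489,291),(310,299)],290,186,1),.016);print("base corners",b, b.mean(0))
d=b[0]+b[1]-b[2]-b[3]; print("stand yaw",np.arctan2(d[1],d[0]))
q=back(c,f([(656,107),(686,104),(668,195),(704,173)],385,190,2),[.0235,.0235,.027,.065]);print("clip balls,jaw back,tabtop",q)
m=(q[0]+q[1])/2; v=m-q[3]; print("clip yaw",np.arctan2(v[1],v[0]),np.linalg.norm(v[:2]))
p=back(c,f([(535,33),(744,11),(776,242),(564,265)],385,190,2),.02);print("pad",p)
s=robot.camera("side")
u=np.array([np.cos(np.arctan2(v[1],v[0])),np.sin(np.arctan2(v[1],v[0]))])
print("side pred: ring top ctr, disc ctr, tip, tabtop",proj(s,[*back(c,f([(137,160)],190,210,0),.042),*back(c,f([(396,149.5),(398,129)],290,186,1),[.062,.12]),q[3]]))
E
```

```text
ring [[0.5107 0.2168 0.042 ]]
stand disc,slot,slot,tip [[0.5595 0.0078 0.062 ]
 [0.5802 0.0088 0.062 ]
 [0.5394 0.0079 0.062 ]
 [0.5622 0.0092 0.12  ]]
base corners [[ 0.6316  0.0593  0.016 ]
 [ 0.635  -0.0394  0.016 ]
 [ 0.4867 -0.0425  0.016 ]
 [ 0.485   0.0547  0.016 ]] [0.5596 0.008  0.016 ]
stand yaw 0.0260644608839754
clip balls,jaw back,tabtop [[ 0.574  -0.2009  0.0235]
 [ 0.5753 -0.2178  0.0235]
 [ 0.5251 -0.2041  0.027 ]
 [ 0.5329 -0.2136  0.065 ]]
clip yaw 0.10203081765008648 0.041898656704450185
pad [[ 0.6171 -0.1363  0.02  ]
 [ 0.6273 -0.2547  0.02  ]
 [ 0.4982 -0.2653  0.02  ]
 [ 0.489  -0.1465  0.02  ]]
side pred: ring top ctr, disc ctr, tip, tabtop [[281.7734 320.9839]
 [308.0803 238.6989]
 [306.0927 212.5128]
 [361.5303 188.8866]]
```

```bash
cat >> h.py <<'E'
from scipy.spatial.transform import Rotation as Ro
def go(x,y,z,yaw):
    s=robot.sense(); R=Ro.from_euler("xyz",s["eef_rot"]).as_matrix()
    L=R.T@(np.array([x,y,z])-s["tool_pos"])/.05
    dy=(yaw-s["eef_rot"][2]+np.pi)%(2*np.pi)-np.pi
    print("lin",L.round(3),"spin",round(-np.degrees(dy)/8,3),"pos",s["tool_pos"].round(4),s["eef_rot"].round(4),"F",s["contact_force"].round(2),"t",s["time_s"])
E
python3 -c "
from h import *
go(.511,.217,.2,0.0)"
```

```text
lin [ 11.096 -11.11    1.129] spin 3.121 pos [ 0.2426 -0.5208  0.2555] [-3.1401e+00 -2.0000e-04  4.3580e-01] F [-0.12 -0.36  0.  ] t 0.2
```

Request:
arm_command:
  commands:
    - {"fingers": 85, "linear": [11.1, -11.1, 0], "spin": 3.1}
    - {"fingers": 85, "linear": [11.1, -11.1, 0], "spin": 3.1}
    - {"fingers": 85, "linear": [11.1, -11.1, 0], "spin": 3.1}
    - {"fingers": 85, "linear": [11.1, -11.1, 0], "spin": 3.1}
    - {"fingers": 85, "linear": [11.1, -11.1, 0], "spin": 3.1}

```text
time_s: 0.82
tool_pos: [0.35, -0.2258, 0.2563]
eef_rot: [3.141, -0.001, 0.002]
contact_force: [1.5, -0.0, 0.8]
gripper_width: 0.0851
gripper_force: 0.0
```

```bash
python3 -c "
from h import *
go(.511,.217,.2,0.0)"
```

```text
lin [ 3.238 -8.849  1.126] spin 0.016 pos [ 0.35   -0.2258  0.2563] [ 3.1414e+00 -6.0000e-04  2.2000e-03] F [ 1.46 -0.01  0.76] t 0.825
```

Request:
arm_command:
  commands:
    - {"fingers": 85, "linear": [3.2, -8.8, 0], "spin": 0}
    - {"fingers": 85, "linear": [3.2, -8.8, 0], "spin": 0}
    - {"fingers": 85, "linear": [3.2, -8.8, 0], "spin": 0}
    - {"fingers": 85, "linear": [3.2, -8.8, 0.5], "spin": 0}
    - {"fingers": 85, "linear": [3.2, -8.8, 1.0], "spin": 0}

```text
time_s: 1.45
tool_pos: [0.4561, 0.067, 0.239]
eef_rot: [3.141, -0.003, 0.003]
contact_force: [0.9, -0.9, -0.4]
gripper_width: 0.0851
gripper_force: 0.0
```

```bash
python3 -c "
from h import *
go(.511,.217,.2,0.0)"
```

```text
lin [ 1.105 -2.997  0.781] spin 0.024 pos [0.4561 0.067  0.239 ] [ 3.1412e+00 -2.8000e-03  3.3000e-03] F [ 0.9  -0.87 -0.41] t 1.45
```

Request:
arm_command:
  commands:
    - {"fingers": 85, "linear": [1.1, -3.0, 0.8], "spin": 0}
    - {"fingers": 85, "linear": [1.1, -3.0, 0.8], "spin": 0}
    - {"fingers": 85, "linear": [1.1, -3.0, 0.8], "spin": 0}
    - {"fingers": 85, "linear": [1.1, -3.0, 0.8], "spin": 0}
    - {"fingers": 85, "linear": [1.1, -3.0, 0.8], "spin": 0}

```text
time_s: 2.08
tool_pos: [0.5094, 0.2147, 0.198]
eef_rot: [3.141, 0.001, 0.003]
contact_force: [0.0, 0.2, 0.4]
gripper_width: 0.085
gripper_force: 0.0
```

```bash
python3 - <<'E'
from h import *
c=robot.camera("wrist"); cv2.imwrite("pics/w1.png",c["img"])
print(proj(c,[[.511,.217,.042],[.511,.217,.008]]))
R,t=np.array(c["R"]),np.array(c["t"]); print(-R.T@t,R)
go(.511,.217,.037,0)
E
```

```text
[[314.9317377  223.26721102]
 [315.38511609 210.89028895]]
[0.59242008 0.21403095 0.31545461] [[ 0.00257564 -0.99999554  0.00151256]
 [-0.94713614 -0.00195423  0.32082599]
 [-0.3208216  -0.00225893 -0.94713695]]
lin [ 0.03  -0.056  3.228] spin 0.016 pos [0.5095 0.2142 0.1984] [3.1411e+00 2.0000e-04 2.3000e-03] F [-0.42 -0.36  0.42] t 2.125
```

View pics/w1.png

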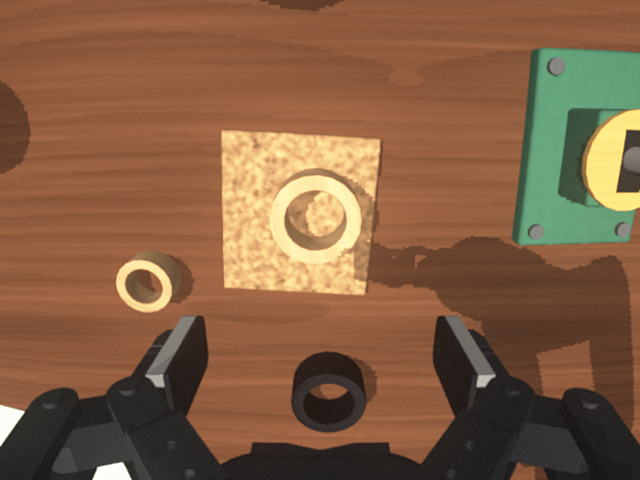

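The wrist view shows the ring top centred at about (315.5,219.5), against a predicted (315,223). That puts it about 2 mm further in +x. I'll descend.

Request:
arm_command:
  commands:
    - {"fingers": 85, "linear": [0.06, -0.05, 1.0], "spin": 0}
    - {"fingers": 85, "linear": [0.06, -0.05, 2.0], "spin": 0}
    - {"fingers": 85, "linear": [0.06, -0.05, 2.8], "spin": 0}
    - {"fingers": 85, "linear": [0.06, -0.05, 3.2], "spin": 0}
    - {"fingers": 85, "linear": [0.06, -0.05, 3.2], "spin": 0}

```text
time_s: 2.75
tool_pos: [0.5113, 0.2159, 0.037]
eef_rot: [3.14, 0.004, 0.001]
contact_force: [0.9, 0.5, 1.1]
gripper_width: 0.0848
gripper_force: 0.0
```

Request:
arm_command:
  commands:
    - {"fingers": 60, "linear": [0, 0, 0.05], "spin": 0}
    - {"fingers": 60, "linear": [0, 0, 0.05], "spin": 0}
    - {"fingers": 60, "linear": [0, 0, 0.05], "spin": 0}
    - {"fingers": 60, "linear": [0, 0, 0.05], "spin": 0}
    - {"fingers": 60, "linear": [0, 0, 0.05], "spin": 0}
  force: 25

```text
time_s: 3.38
tool_pos: [0.5143, 0.2176, 0.0377]
eef_rot: [-3.141, -0.003, 0.003]
contact_force: [-0.1, -1.8, 7.1]
gripper_width: 0.0655
gripper_force: 28.5
```

Request:
arm_command:
  commands:
    - {"fingers": 60, "linear": [0, 0, -0.2], "spin": 0}
    - {"fingers": 60, "linear": [0, 0, -0.8], "spin": 0}
    - {"fingers": 60, "linear": [0, 0, -1.8], "spin": 0}
    - {"fingers": 60, "linear": [0, 0, -2.6], "spin": 0}
    - {"fingers": 60, "linear": [0, 0, -2.6], "spin": 0}
  force: 30

```text
time_s: 4.0
tool_pos: [0.5154, 0.2186, 0.1704]
eef_rot: [-3.139, -0.009, 0.003]
contact_force: [0.4, -0.2, -0.9]
gripper_width: 0.0656
gripper_force: 33.9
```

```bash
python3 - <<'E'
from h import *
c=robot.camera("side"); i=c["img"]
g=robot.sense()["tool_pos"]; u,v=proj(c,[g])[0].astype(int); print(u,v)
u=max(u,100);v=max(v,75)
cv2.imwrite("pics/s2.png",cv2.resize(i[v-75:v+75,u-100:u+100],(800,600),interpolation=cv2.INTER_CUBIC)); print(u-100,v-75)
go(.5595,.008,.17,0.0)
E
```

```text
276 257
176 182
lin [ 0.905  4.204 -0.048] spin 0.023 pos [0.5136 0.2181 0.1677] [-3.1404 -0.0037  0.0032] F [-1.01  0.38 -1.89] t 4.05
```

View pics/s2.png

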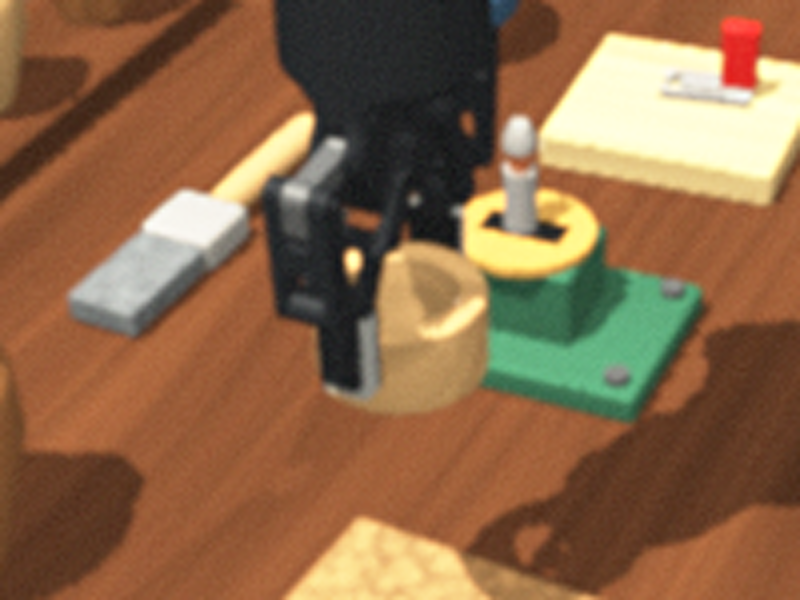

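The ring is held level, with its underside just below the fingertips. I'll carry it over the stand.

Request:
arm_command:
  commands:
    - {"fingers": 60, "linear": [0, 0, -0.4], "spin": 0}
    - {"fingers": 60, "linear": [0.4, 1.4, -0.5], "spin": 0}
    - {"fingers": 60, "linear": [0.7, 2.6, -0.5], "spin": 0}
    - {"fingers": 60, "linear": [0.9, 3.7, -0.5], "spin": 0}
    - {"fingers": 60, "linear": [0.9, 4.2, -0.5], "spin": 0}

```text
time_s: 4.68
tool_pos: [0.5573, 0.0048, 0.1884]
eef_rot: [-3.141, 0.004, -0.0]
contact_force: [0.7, 0.2, -0.6]
gripper_width: 0.0655
gripper_force: 34.0
```

Request:
arm_command:
  commands:
    - {"fingers": 60, "linear": [0, 0, 0], "spin": 0}
    - {"fingers": 60, "linear": [0, 0, 0], "spin": 0}

```text
time_s: 4.92
tool_pos: [0.5571, 0.0086, 0.1891]
eef_rot: [-3.14, 0.003, 0.003]
contact_force: [0.2, 0.6, -1.5]
gripper_width: 0.0657
gripper_force: 34.0
```

```bash
python3 - <<'E'
from h import *
c=robot.camera("wrist"); cv2.imwrite("pics/w3.png",c["img"])
print(proj(c,[[.5595,.008,.062],[.5622,.0092,.12]]))
go(.5597,.008,.096,0)
E
```

```text
[[319.44691638 234.67661387]
 [316.83453725 266.14993326]]
lin [0.051 0.021 1.87 ] spin 0.029 pos [0.5574 0.009  0.1895] [-3.1406e+00  2.5000e-03  4.0000e-03] F [-0.08  0.17 -1.46] t 4.975
```

View pics/w3.png

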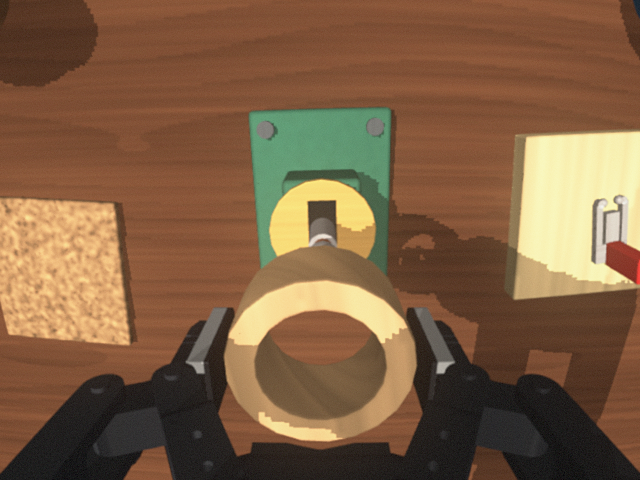

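The wrist view shows the shoulder disc centred at about (323,231), so the stand is near (0.561, 0.007). I'll lower the ring around the spindle.

Request:
arm_command:
  commands:
    - {"fingers": 60, "linear": [0.06, 0.03, 0], "spin": 0}
    - {"fingers": 60, "linear": [0.06, 0.03, 0.5], "spin": 0}
    - {"fingers": 60, "linear": [0.06, 0.03, 1.0], "spin": 0}
    - {"fingers": 60, "linear": [0.06, 0.03, 1.4], "spin": 0}
    - {"fingers": 60, "linear": [0.06, 0.03, 1.7], "spin": 0}

```text
time_s: 5.6
tool_pos: [0.5611, 0.0072, 0.1048]
eef_rot: [-3.141, 0.001, 0.004]
contact_force: [0.1, -0.4, -1.5]
gripper_width: 0.0655
gripper_force: 34.0
```

Request:
arm_command:
  commands:
    - {"fingers": 60, "linear": [0, 0, 0], "spin": 0}
    - {"fingers": 60, "linear": [0, 0, 0.04], "spin": 0}
    - {"fingers": 60, "linear": [0, 0, 0.08], "spin": 0}
    - {"fingers": 60, "linear": [0, 0, 0.1], "spin": 0}

```text
time_s: 6.1
tool_pos: [0.5617, 0.0062, 0.1013]
eef_rot: [3.141, -0.001, 0.003]
contact_force: [-0.1, -1.7, -1.7]
gripper_width: 0.0657
gripper_force: 34.0
```

Request:
arm_command:
  commands:
    - {"fingers": 60, "linear": [0, 0, 0.03], "spin": 0}
    - {"fingers": 60, "linear": [0, 0, 0.06], "spin": 0}
    - {"fingers": 60, "linear": [0, 0, 0.09], "spin": 0}
    - {"fingers": 60, "linear": [0, 0, 0.11], "spin": 0}
    - {"fingers": 60, "linear": [0, 0, 0.11], "spin": 0}

```text
time_s: 6.72
tool_pos: [0.5613, 0.0062, 0.0951]
eef_rot: [-3.142, 0.0, 0.003]
contact_force: [-0.3, -0.5, 0.0]
gripper_width: 0.0657
gripper_force: 34.0
```

Request:
arm_command:
  commands:
    - {"fingers": 60, "linear": [0, 0, 0.02], "spin": 0}
    - {"fingers": 60, "linear": [0, 0, 0.04], "spin": 0}
    - {"fingers": 60, "linear": [0, 0, 0.04], "spin": 0}

```text
time_s: 7.1
tool_pos: [0.5612, 0.0062, 0.0931]
eef_rot: [-3.142, 0.0, 0.003]
contact_force: [-0.8, -0.1, -1.2]
gripper_width: 0.0654
gripper_force: 34.0
```

Request:
arm_command:
  commands:
    - {"fingers": 60, "linear": [0, 0, 0.02], "spin": 0}
    - {"fingers": 60, "linear": [0, 0, 0.03], "spin": 0}
    - {"fingers": 60, "linear": [0, 0, 0.03], "spin": 0}

```text
time_s: 7.48
tool_pos: [0.5614, 0.0062, 0.0918]
eef_rot: [-3.142, 0.0, 0.003]
contact_force: [1.2, 0.1, -0.8]
gripper_width: 0.0655
gripper_force: 34.0
```

Request:
arm_command:
  commands:
    - {"fingers": 60, "linear": [0, 0, 0.02], "spin": 0}
    - {"fingers": 60, "linear": [0, 0, 0.02], "spin": 0}

```text
time_s: 7.72
tool_pos: [0.5614, 0.0062, 0.0917]
eef_rot: [3.142, 0.0, 0.003]
contact_force: [-3.3, 1.4, 6.4]
gripper_width: 0.0653
gripper_force: 34.5
```

The ring has met the shoulder at TCP z 0.0917, as expected. I'll release it and rise.

Request:
arm_command:
  commands:
    - {"fingers": 72, "linear": [0, 0, 0], "spin": 0}
    - {"fingers": 80, "linear": [0, 0, 0], "spin": 0}
    - {"fingers": 85, "linear": [0, 0, 0], "spin": 0}
    - {"fingers": 85, "linear": [0, 0, 0], "spin": 0}

```text
time_s: 8.22
tool_pos: [0.5613, 0.0063, 0.0906]
eef_rot: [-3.142, 0.0, 0.003]
contact_force: [0.8, -0.0, 0.8]
gripper_width: 0.0852
gripper_force: 0.0
```

Request:
arm_command:
  commands:
    - {"fingers": 85, "linear": [0, 0, -0.5], "spin": 0}
    - {"fingers": 85, "linear": [0, 0, -1.3], "spin": 0}
    - {"fingers": 85, "linear": [0, 0, -2.2], "spin": 0}
    - {"fingers": 85, "linear": [0, 0, -2.8], "spin": 0}
    - {"fingers": 85, "linear": [0, 0, -2.8], "spin": 0}

```text
time_s: 8.85
tool_pos: [0.5635, 0.006, 0.2342]
eef_rot: [3.141, -0.007, 0.003]
contact_force: [-0.1, -0.0, 0.2]
gripper_width: 0.0849
gripper_force: 0.0
```

```bash
python3 - <<'E'
from h import *
go(.534,-.2135,.2,0.10)
E
```

```text
lin [-0.607  4.387  0.685] spin -0.695 pos [0.5635 0.006  0.2342] [ 3.1405e+00 -7.2000e-03  3.0000e-03] F [-0.11 -0.02  0.2 ] t 8.85
```

Request:
arm_command:
  commands:
    - {"fingers": 60, "linear": [-0.2, 1.0, 0], "spin": -0.7}
    - {"fingers": 60, "linear": [-0.4, 2.2, 0.2], "spin": -0.7}
    - {"fingers": 60, "linear": [-0.6, 3.4, 0.5], "spin": -0.7}
    - {"fingers": 60, "linear": [-0.6, 4.4, 0.7], "spin": -0.7}
    - {"fingers": 60, "linear": [-0.6, 4.4, 0.7], "spin": -0.7}

```text
time_s: 9.48
tool_pos: [0.5301, -0.2166, 0.1927]
eef_rot: [-3.14, 0.004, 0.095]
contact_force: [0.3, 1.5, -0.7]
gripper_width: 0.0599
gripper_force: 0.0
```

```bash
python3 - <<'E'
from h import *
go(.534,-.2135,.06,0.10)
w=robot.camera("wrist");t=robot.camera("top")
def tile(i,u,v,w,h,f): return cv2.resize(i[v:v+h,u:u+w],(w*f,h*f),interpolation=cv2.INTER_CUBIC)
ct=np.array([.534,-.2135]);e=np.array([np.cos(.1),np.sin(.1)])
P=[[*ct,.065],[*(ct+38*e*.001),.0235]]
print(proj(w,P),proj(t,[[.5595,.008,.096]]))
a=tile(w["img"],170,100,300,200,2); u,v=290,180
b=tile(t["img"],290,180,66,75,4)
print(a.shape,b.shape)
o=np.zeros((600,800,3),np.uint8);o[:400,:600]=a;o[300:600,536:800]=b
cv2.imwrite("pics/w4.png",o)
np.save("t4.npy",0)
E
```

```text
lin [ 0.095 -0.049  2.654] spin -0.033 pos [ 0.5301 -0.2166  0.1927] [-3.1395  0.004   0.0954] F [ 0.29  1.45 -0.65] t 9.475
[[314.30272665 231.31872327]
 [314.65687316 161.90098298]] [[323.24694371 220.85216168]]
(400, 600, 3) (300, 264, 3)
```

View pics/w4.png

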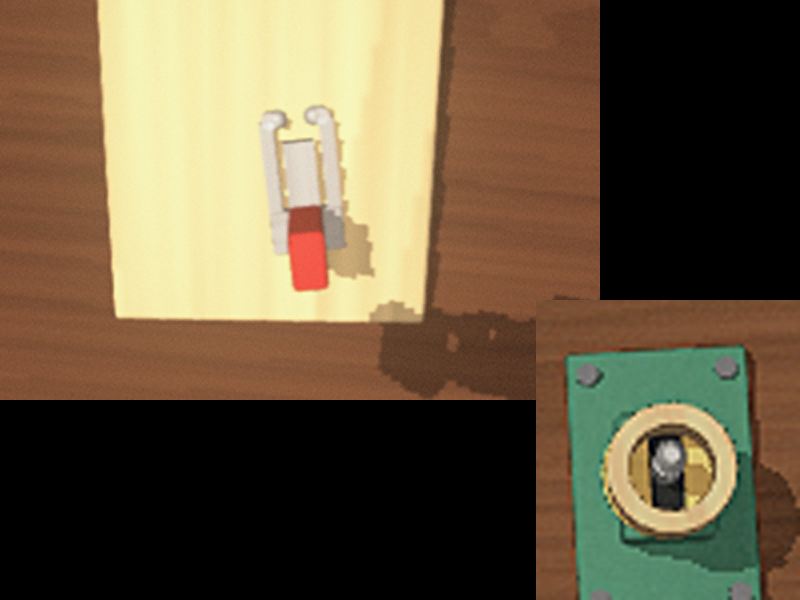

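The ring is seated around the spindle, with its centre at about (323.5,222) in the top image. The clip's tab sits about 10 px right of the prediction in the wrist view. I'll measure it again with the arm at rest, using colour.

```bash
python3 - <<'E'
from h import *
np.set_printoptions(precision=4,suppress=True)
go(.534,-.2135,.06,0.10)
o=np.zeros((600,800,3),np.uint8)
for n,roi,zz in (("wrist",(300,180,400,280),.065),("top",(400,210,450,250),.065),("side",(340,170,380,225),.065)):
    c=robot.camera(n); i=c["img"].astype(int); x0,y0,x1,y1=roi
    b=i[y0:y1,x0:x1]; B,G,R=b[...,0],b[...,1],b[...,2]
    for thr in (190,):
        m=(R>thr)&(G<110)&(B<110); ys,xs=np.nonzero(m)
        p=(xs.mean()+x0,ys.mean()+y0); print(n,m.sum(),p,xs.min()+x0,xs.max()+x0,ys.min()+y0,ys.max()+y0,back(c,[p],zz))
    if n=="wrist":
        o[:400,:600]=cv2.resize(c["img"][120:253,230:430],(600,400),interpolation=cv2.INTER_CUBIC)
        print(back(c,[(306.5,159.5),(328,157),(324.5,230.5)],[.0235,.0235,.065]))
cv2.imwrite("pics/w5.png",o[:400,:600])
E
```

```text
lin [0.067 0.01  2.678] spin -0.005 pos [ 0.531  -0.2136  0.1939] [-3.139   0.0026  0.0993] F [-0.48  1.07 -0.19] t 9.575
wrist 477 (np.float64(328.4318658280922), np.float64(231.17400419287213)) 319 337 217 245 [[ 0.5357 -0.2194  0.065 ]]
[[ 0.5739 -0.2006  0.0235]
 [ 0.5771 -0.2155  0.0235]
 [ 0.5359 -0.2169  0.065 ]]
top 7 (np.float64(430.57142857142856), np.float64(236.28571428571428)) 429 433 236 237 [[ 0.5257 -0.2174  0.065 ]]
side 152 (np.float64(360.6118421052632), np.float64(194.03947368421052)) 356 366 186 203 [[ 0.5268 -0.1911  0.065 ]]
```

View pics/w5.png

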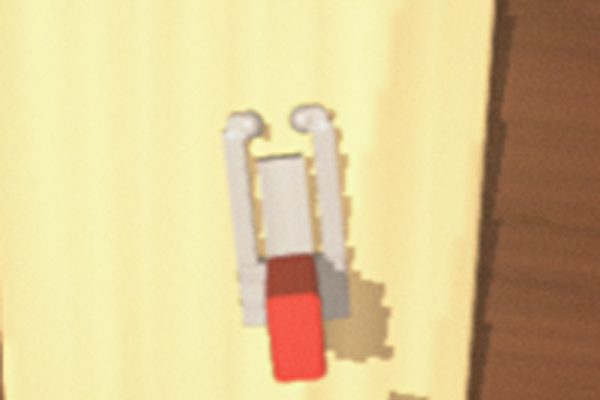

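The clip's body and tab lean about 0.09 rad in the image on top of the camera's 0.1, so its yaw is about 0.19. The wrist and top views together put the tab near (0.535, -0.218).

```bash
python3 -c "
from h import *
go(.535,-.218,.057,0.19)"
```

```text
lin [0.051 0.119 2.767] spin -0.628 pos [ 0.532  -0.2125  0.1954] [-3.1408e+00  6.0000e-04  1.0230e-01] F [ 0.27 -0.09  0.49] t 9.725
```

Request:
arm_command:
  commands:
    - {"fingers": 40, "linear": [0.05, 0.12, 0.4], "spin": -0.63}
    - {"fingers": 40, "linear": [0.05, 0.12, 1.0], "spin": -0.63}
    - {"fingers": 40, "linear": [0.05, 0.12, 1.6], "spin": -0.63}
    - {"fingers": 40, "linear": [0.05, 0.12, 1.9], "spin": -0.63}
    - {"fingers": 40, "linear": [0.05, 0.12, 1.9], "spin": -0.63}

```text
time_s: 10.35
tool_pos: [0.5346, -0.2184, 0.0998]
eef_rot: [-3.14, 0.002, 0.19]
contact_force: [0.8, 0.1, -0.5]
gripper_width: 0.0402
gripper_force: 0.0
```

Request:
arm_command:
  commands:
    - {"fingers": 40, "linear": [0, 0, 0], "spin": 0}
    - {"fingers": 40, "linear": [0, 0, 0], "spin": 0}

```text
time_s: 10.6
tool_pos: [0.5361, -0.2201, 0.1023]
eef_rot: [3.14, -0.002, 0.189]
contact_force: [0.4, 0.4, 0.4]
gripper_width: 0.0395
gripper_force: 0.0
```

```bash
python3 - <<'E'
from h import *
go(.535,-.218,.057,0.19)
w=robot.camera("wrist"); cv2.imwrite("pics/w6.png",w["img"][150:450,120:520])
E
```

```text
lin [-0.016 -0.048  0.907] spin -0.009 pos [ 0.5361 -0.2201  0.1023] [ 3.1396e+00 -2.2000e-03  1.8880e-01] F [0.35 0.41 0.41] t 10.6
```

View pics/w6.png

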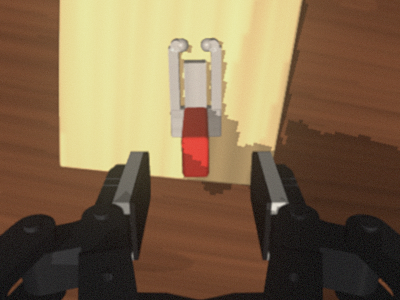

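The clip now lies parallel to the fingers, and its tab is about 5 px left of their centre, roughly 2 mm. That agrees with the computed correction.

Request:
arm_command:
  commands:
    - {"fingers": 40, "linear": [-0.02, -0.05, 0.2], "spin": 0}
    - {"fingers": 40, "linear": [-0.02, -0.05, 0.5], "spin": 0}
    - {"fingers": 40, "linear": [-0.02, -0.05, 0.75], "spin": 0}
    - {"fingers": 40, "linear": [-0.02, -0.05, 0.9], "spin": 0}
    - {"fingers": 40, "linear": [-0.02, -0.05, 0.9], "spin": 0}

```text
time_s: 11.28
tool_pos: [0.5329, -0.2169, 0.0545]
eef_rot: [-3.14, 0.002, 0.189]
contact_force: [-0.7, 0.1, 0.5]
gripper_width: 0.0401
gripper_force: 0.0
```

Request:
arm_command:
  commands:
    - {"fingers": 25, "linear": [0, 0, 0], "spin": 0}
    - {"fingers": 18, "linear": [0, 0, 0], "spin": 0}
    - {"fingers": 12, "linear": [0, 0, 0], "spin": 0}
    - {"fingers": 8, "linear": [0, 0, 0], "spin": 0}
    - {"fingers": 8, "linear": [0, 0, 0], "spin": 0}
  force: 30

```text
time_s: 11.9
tool_pos: [0.5341, -0.2176, 0.0564]
eef_rot: [3.141, -0.001, 0.189]
contact_force: [-0.1, 0.0, 2.6]
gripper_width: 0.0114
gripper_force: 30.1
```

Request:
arm_command:
  commands:
    - {"fingers": 5, "linear": [0, 0, 0], "spin": 0}
    - {"fingers": 5, "linear": [0, 0, 0], "spin": 0}
    - {"fingers": 5, "linear": [0, 0, 0], "spin": 0}
  force: 60

```text
time_s: 12.28
tool_pos: [0.5341, -0.2177, 0.0564]
eef_rot: [3.141, -0.001, 0.189]
contact_force: [-0.9, 0.5, 5.4]
gripper_width: 0.0112
gripper_force: 61.0
```

Request:
arm_command:
  commands:
    - {"fingers": 5, "linear": [0, 0, -0.2], "spin": 0}
    - {"fingers": 5, "linear": [0, 0, -0.8], "spin": 0}
    - {"fingers": 5, "linear": [0, 0, -1.6], "spin": 0}
    - {"fingers": 5, "linear": [0, 0, -2.0], "spin": 0}
    - {"fingers": 5, "linear": [0, 0, -2.0], "spin": 0}

```text
time_s: 12.9
tool_pos: [0.5346, -0.2178, 0.1577]
eef_rot: [3.139, -0.003, 0.189]
contact_force: [-0.4, -0.6, -1.1]
gripper_width: 0.0109
gripper_force: 60.3
```

```bash
python3 -c "
from h import *
go(.475,.007,.155,0.026)"
```

```text
lin [-0.328 -4.641  0.041] spin 1.165 pos [ 0.5346 -0.2178  0.1577] [ 3.1391e+00 -2.9000e-03  1.8870e-01] F [-0.44 -0.62 -1.07] t 12.9
```

Request:
arm_command:
  commands:
    - {"fingers": 5, "linear": [-0.33, -0.8, -0.2], "spin": 0.4}
    - {"fingers": 5, "linear": [-0.33, -2.0, -0.2], "spin": 0.8}
    - {"fingers": 5, "linear": [-0.33, -3.2, -0.2], "spin": 1.17}
    - {"fingers": 5, "linear": [-0.33, -4.2, -0.1], "spin": 1.17}
    - {"fingers": 5, "linear": [-0.33, -4.64, 0], "spin": 1.17}

```text
time_s: 13.52
tool_pos: [0.4713, 0.0102, 0.1537]
eef_rot: [-3.14, 0.004, 0.028]
contact_force: [-0.0, -0.6, 0.2]
gripper_width: 0.0111
gripper_force: 60.2
```

Request:
arm_command:
  commands:
    - {"fingers": 5, "linear": [0, 0, 0], "spin": 0}
    - {"fingers": 5, "linear": [0, 0, 0], "spin": 0}
    - {"fingers": 5, "linear": [0, 0, 0], "spin": 0}

```text
time_s: 13.9
tool_pos: [0.4742, 0.0065, 0.1556]
eef_rot: [3.141, 0.0, 0.024]
contact_force: [0.9, -0.3, -0.7]
gripper_width: 0.011
gripper_force: 60.2
```

```bash
python3 - <<'E'
from h import *
go(.484,.007,.1339,0.026)
w=robot.camera("wrist"); s=robot.camera("side")
o=np.zeros((600,800,3),np.uint8)
o[:480,:400]=cv2.resize(w["img"][160:400,220:420],(400,480),interpolation=cv2.INTER_CUBIC)
o[:600,400:]=cv2.resize(s["img"][150:300,260:360],(400,600),interpolation=cv2.INTER_CUBIC)
cv2.imwrite("pics/w7.png",o)
E
```

```text
lin [ 0.197 -0.005  0.435] spin -0.016 pos [0.4742 0.0065 0.1556] [3.1414e+00 1.0000e-04 2.3800e-02] F [ 0.89 -0.3  -0.72] t 13.9
```

View pics/w7.png

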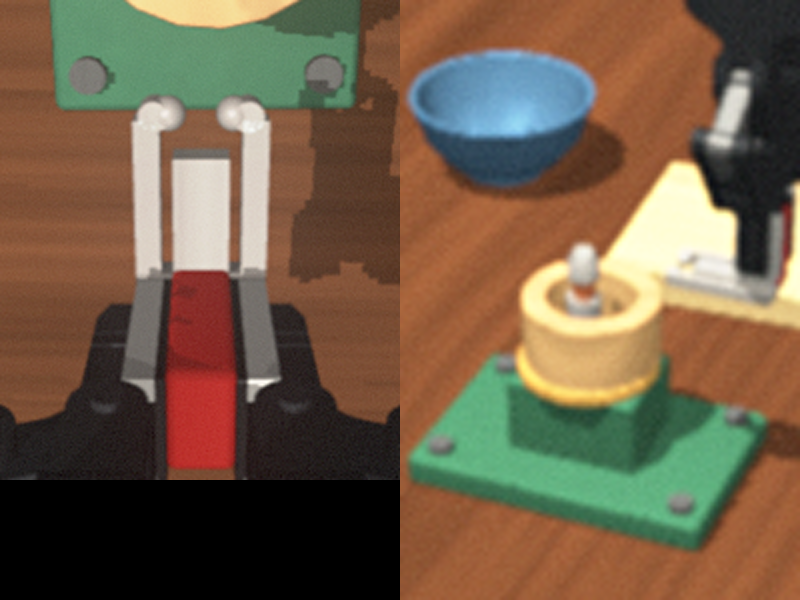

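The clip is level and straight in the fingers. In the crop its ball midpoint is at column 199, and the stand's bolts and edges centre on about 205. I've used my ten views, so from here I'll measure in code: the lateral offset of clip against spindle in one wrist picture.

```bash
python3 - <<'E'
from h import *
np.set_printoptions(precision=4,suppress=True)
w=robot.camera("wrist"); i=w["img"]; s=robot.sense()
zc=s["tool_pos"][2]-.0364+.0035
print("pos",s["tool_pos"],"balls",back(w,[(301.5,217),(337.5,217)],zc).round(4),"nose",back(w,[(306.3,240),(334.8,240)],zc+.0035))
print("stand edge near end",back(w,[(249,212),(398,212)],.016),"bolts",back(w,[(264.5,197.5),(382,196.5)],.018))
hsv=cv2.cvtColor(i,cv2.COLOR_BGR2HSV)
# brass disc + ring region rows above 175; copper & grey
P=proj(w,[[.562,.007,.12],[.562,.007,.1005],[.562,.007,.096]]);print("pred tip,neck",P)
u,v=P[0].astype(int)
for r in range(v-16,v+34,3): print(r,[tuple(int(q) for q in i[r,c]) for c in range(u-20,u+21,4)])
E
```

```text
pos [0.4742 0.0067 0.1559] balls [[ 0.5149  0.0136  0.123 ]
 [ 0.5152 -0.0003  0.123 ]] nose [[0.5068 0.0115 0.1265]
 [0.507  0.0006 0.1265]]
stand edge near end [[ 0.4875  0.0525  0.016 ]
 [ 0.4898 -0.0456  0.016 ]] bolts [[ 0.498   0.0418  0.018 ]
 [ 0.5004 -0.034   0.018 ]]
pred tip,neck [[321.5072  89.2155]
 [321.2952  90.7927]
 [321.2529  91.1071]]
73 [(83, 150, 195), (46, 68, 86), (136, 145, 156), (139, 148, 159), (146, 157, 167), (139, 151, 162), (134, 145, 154), (121, 131, 141), (111, 121, 133), (97, 108, 118), (110, 202, 241)]
76 [(84, 150, 199), (103, 113, 128), (140, 149, 161), (144, 154, 166), (166, 177, 189), (206, 218, 228), (208, 220, 229), (167, 178, 189), (104, 113, 123), (99, 110, 121), (96, 137, 158)]
79 [(83, 149, 196), (131, 143, 157), (139, 149, 160), (150, 163, 172), (210, 223, 230), (207, 222, 229), (210, 221, 229), (209, 223, 229), (132, 142, 154), (100, 109, 120), (92, 101, 112)]
82 [(78, 141, 187), (134, 144, 153), (138, 147, 159), (177, 189, 200), (208, 220, 228), (211, 221, 229), (209, 221, 228), (208, 220, 228), (191, 202, 217), (99, 109, 118), (95, 103,
[... 1592 characters left out ...]
(39, 53, 68), (43, 56, 69), (79, 135, 174)]
112 [(82, 149, 194), (56, 92, 118), (42, 54, 67), (52, 64, 75), (58, 71, 84), (49, 61, 77), (51, 63, 77), (44, 57, 71), (41, 55, 68), (41, 57, 69), (74, 128, 168)]
115 [(80, 145, 193), (57, 93, 119), (46, 60, 73), (54, 66, 78), (45, 59, 73), (54, 67, 77), (52, 63, 77), (50, 63, 75), (47, 61, 74), (41, 53, 69), (76, 131, 170)]
118 [(82, 146, 192), (58, 93, 119), (45, 57, 70), (49, 62, 76), (53, 65, 77), (53, 65, 76), (52, 65, 80), (51, 64, 75), (52, 65, 77), (53, 64, 78), (85, 143, 184)]
121 [(85, 148, 195), (53, 92, 121), (43, 57, 69), (49, 64, 75), (53, 68, 78), (53, 68, 77), (54, 65, 78), (52, 64, 76), (51, 64, 76), (53, 63, 78), (106, 191, 234)]
```

The spindle is at about (0.563, 0.0067) in the wrist frame. The clip's axis needs to move about 1 mm in -y, and the clip should be home at a TCP x of about 0.525.

Request:
arm_command:
  commands:
    - {"fingers": 5, "linear": [0, 0.02, 0.1], "spin": 0}
    - {"fingers": 5, "linear": [0, 0.02, 0.25], "spin": 0}
    - {"fingers": 5, "linear": [0, 0.02, 0.43], "spin": 0}
    - {"fingers": 5, "linear": [0, 0.02, 0.43], "spin": 0}
    - {"fingers": 5, "linear": [0, 0.02, 0.43], "spin": 0}

```text
time_s: 14.68
tool_pos: [0.4739, 0.0065, 0.1341]
eef_rot: [-3.142, 0.0, 0.025]
contact_force: [0.6, -0.0, -0.7]
gripper_width: 0.011
gripper_force: 60.2
```

```bash
python3 - <<'E'
from h import *
go(.510,.0066,.134,.026)
E
```

```text
lin [0.722 0.017 0.003] spin -0.004 pos [0.4739 0.0065 0.1341] [-3.1415e+00  3.0000e-04  2.5400e-02] F [ 0.65 -0.   -0.65] t 14.675
```

Request:
arm_command:
  commands:
    - {"fingers": 5, "linear": [0.2, 0.016, 0], "spin": 0}
    - {"fingers": 5, "linear": [0.4, 0.016, 0], "spin": 0}
    - {"fingers": 5, "linear": [0.6, 0.016, 0], "spin": 0}
    - {"fingers": 5, "linear": [0.66, 0.016, 0], "spin": 0}
    - {"fingers": 5, "linear": [0.66, 0.016, 0], "spin": 0}

```text
time_s: 15.3
tool_pos: [0.5071, 0.0066, 0.1342]
eef_rot: [-3.142, 0.0, 0.026]
contact_force: [-0.9, -0.0, -0.3]
gripper_width: 0.0106
gripper_force: 60.2
```

```bash
python3 - <<'E'
from h import *
go(.525,.007,.134,.026)
w=robot.camera("wrist"); i=w["img"]
P=proj(w,[[.563,.0067,.12]])[0].astype(int)
# bright tip and white clip arms/balls: print column extents of bright pixels per row
g=i.min(2)
for r in range(P[1]-14,P[1]+60,4):
    m=np.nonzero(g[r,270:370]>150)[0]+270
    runs=np.split(m,np.nonzero(np.diff(m)>2)[0]+1) if len(m) else []
    print(r,[(int(a[0]),int(a[-1])) for a in runs if len(a)>1])
print(P)
E
```

```text
lin [0.358 0.    0.003] spin -0.003 pos [0.5071 0.0066 0.1342] [-3.1416e+00  4.0000e-04  2.5500e-02] F [-0.89 -0.04 -0.3 ] t 15.3
174 []
178 [(310, 328)]
182 [(308, 332)]
186 [(309, 333)]
190 [(309, 333)]
194 [(311, 332)]
198 [(315, 328)]
202 []
206 []
210 [(334, 338)]
214 [(271, 276), (290, 308), (330, 350)]
218 [(270, 278), (289, 309), (329, 352)]
222 [(271, 282), (286, 307), (332, 354), (365, 369)]
226 [(270, 298), (342, 354), (361, 369)]
230 [(273, 299), (342, 354), (361, 369)]
234 [(272, 299), (341, 354), (361, 369)]
238 [(274, 299), (341, 354), (361, 369)]
242 [(275, 299), (306, 334), (341, 354), (362, 369)]
246 [(279, 299), (306, 334), (341, 353), (362, 369)]
[320 188]
```

The spindle tip is centred on column 321 and the clip's mouth on about 319.5, so they are aligned. I'll push by feel.

Request:
arm_command:
  commands:
    - {"fingers": 5, "linear": [0.04, 0, 0], "spin": 0}
    - {"fingers": 5, "linear": [0.08, 0, 0], "spin": 0}
    - {"fingers": 5, "linear": [0.12, 0, 0], "spin": 0}
    - {"fingers": 5, "linear": [0.14, 0, 0], "spin": 0}

```text
time_s: 15.85
tool_pos: [0.5141, 0.0067, 0.1343]
eef_rot: [3.142, -0.0, 0.025]
contact_force: [0.1, -0.1, -0.8]
gripper_width: 0.0114
gripper_force: 60.2
```

Request:
arm_command:
  commands:
    - {"fingers": 5, "linear": [0.02, 0, 0], "spin": 0}
    - {"fingers": 5, "linear": [0.04, 0, 0], "spin": 0}
    - {"fingers": 5, "linear": [0.04, 0, 0], "spin": 0}

```text
time_s: 16.23
tool_pos: [0.5158, 0.0066, 0.1341]
eef_rot: [3.141, 0.001, 0.025]
contact_force: [-1.1, -0.8, -0.9]
gripper_width: 0.0115
gripper_force: 60.2
```

Request:
arm_command:
  commands:
    - {"fingers": 5, "linear": [0.02, 0, 0], "spin": 0}
    - {"fingers": 5, "linear": [0.04, 0, 0], "spin": 0}
    - {"fingers": 5, "linear": [0.04, 0, 0], "spin": 0}

```text
time_s: 16.6
tool_pos: [0.5168, 0.0067, 0.1336]
eef_rot: [-3.142, 0.003, 0.025]
contact_force: [-3.6, -1.3, -1.0]
gripper_width: 0.0114
gripper_force: 60.1
```

First contact is at x ≈ 0.516, as predicted.

Request:
arm_command:
  commands:
    - {"fingers": 5, "linear": [0.02, 0, 0], "spin": 0}
    - {"fingers": 5, "linear": [0.04, 0, 0], "spin": 0}
    - {"fingers": 5, "linear": [0.04, 0, 0], "spin": 0}

```text
time_s: 16.98
tool_pos: [0.5182, 0.0069, 0.1333]
eef_rot: [-3.141, 0.004, 0.025]
contact_force: [-5.0, -2.5, -1.9]
gripper_width: 0.0113
gripper_force: 60.1
```

Request:
arm_command:
  commands:
    - {"fingers": 5, "linear": [0.02, 0, 0], "spin": 0}
    - {"fingers": 5, "linear": [0.02, 0, 0], "spin": 0}

```text
time_s: 17.23
tool_pos: [0.5192, 0.0069, 0.1332]
eef_rot: [-3.141, 0.004, 0.025]
contact_force: [-4.3, -1.2, -1.2]
gripper_width: 0.0113
gripper_force: 60.1
```

Request:
arm_command:
  commands:
    - {"fingers": 5, "linear": [0.02, 0.01, -0.01], "spin": 0}
    - {"fingers": 5, "linear": [0.04, 0.01, -0.01], "spin": 0}
    - {"fingers": 5, "linear": [0.04, 0.01, -0.01], "spin": 0}

```text
time_s: 17.6
tool_pos: [0.5248, 0.0065, 0.1355]
eef_rot: [-3.141, -0.004, 0.025]
contact_force: [1.9, -0.3, -3.6]
gripper_width: 0.0115
gripper_force: 59.8
```

Request:
arm_command:
  commands:
    - {"fingers": 5, "linear": [0.02, 0, 0], "spin": 0}
    - {"fingers": 5, "linear": [0.04, 0, 0], "spin": 0}
    - {"fingers": 5, "linear": [0.04, 0, 0], "spin": 0}

```text
time_s: 17.98
tool_pos: [0.525, 0.0065, 0.1349]
eef_rot: [-3.142, -0.0, 0.025]
contact_force: [-1.9, 0.3, 0.4]
gripper_width: 0.011
gripper_force: 60.3
```

It has snapped through: the TCP jumped to 0.525 and the force changed sign. I'll confirm the hard stop.

Request:
arm_command:
  commands:
    - {"fingers": 5, "linear": [0.02, 0, 0], "spin": 0}
    - {"fingers": 5, "linear": [0.02, 0, 0], "spin": 0}

```text
time_s: 18.23
tool_pos: [0.5252, 0.0066, 0.1344]
eef_rot: [-3.141, 0.002, 0.025]
contact_force: [-3.4, -0.3, 0.4]
gripper_width: 0.011
gripper_force: 60.3
```

Request:
arm_command:
  commands:
    - {"fingers": 5, "linear": [0.015, 0, 0], "spin": 0}
    - {"fingers": 5, "linear": [0.015, 0, 0], "spin": 0}

```text
time_s: 18.48
tool_pos: [0.5253, 0.0066, 0.134]
eef_rot: [-3.141, 0.004, 0.025]
contact_force: [-6.2, -1.6, 0.6]
gripper_width: 0.0113
gripper_force: 60.3
```

It hits a hard stop, 0.1 mm of travel for +3 N, so the clip is home. I'll relax the push, release, rise straight up and check.

Request:
arm_command:
  commands:
    - {"fingers": 5, "linear": [-0.03, 0, 0], "spin": 0}
    - {"fingers": 14, "linear": [-0.03, 0, 0], "spin": 0}
    - {"fingers": 30, "linear": [-0.03, 0, 0], "spin": 0}
    - {"fingers": 30, "linear": [-0.03, 0, 0], "spin": 0}
    - {"fingers": 30, "linear": [-0.03, 0, 0], "spin": 0}
  force: 20

```text
time_s: 19.1
tool_pos: [0.5256, 0.0065, 0.1351]
eef_rot: [3.142, -0.001, 0.025]
contact_force: [0.4, 0.7, 0.2]
gripper_width: 0.0303
gripper_force: 0.0
```

Request:
arm_command:
  commands:
    - {"fingers": 40, "linear": [0, 0, -0.2], "spin": 0}
    - {"fingers": 40, "linear": [0, 0, -0.8], "spin": 0}
    - {"fingers": 40, "linear": [0, 0, -1.6], "spin": 0}
    - {"fingers": 40, "linear": [0, 0, -2.0], "spin": 0}
    - {"fingers": 40, "linear": [0, 0, -2.0], "spin": 0}

```text
time_s: 19.73
tool_pos: [0.5269, 0.0063, 0.2376]
eef_rot: [3.141, -0.006, 0.025]
contact_force: [0.5, 0.9, -0.2]
gripper_width: 0.0403
gripper_force: 0.0
```

Request:
arm_command:
  commands:
    - {"fingers": 40, "linear": [0, 0, 0], "spin": 0}
    - {"fingers": 40, "linear": [0, 0, 0], "spin": 0}
    - {"fingers": 40, "linear": [0, 0, 0], "spin": 0}

```text
time_s: 20.1
tool_pos: [0.5246, 0.0066, 0.2336]
eef_rot: [-3.141, 0.002, 0.025]
contact_force: [-0.6, 1.3, 0.0]
gripper_width: 0.0398
gripper_force: 0.0
```

```bash
python3 - <<'E'
from h import *
go(.525,.007,.134,.026)
np.set_printoptions(precision=4,suppress=True)
# expected tab top centre at z=.0975+.045, origin at spindle (.563,.0067)
for n in("wrist","side","top"):
    w=robot.camera(n); i=w["img"].astype(int)
    T=np.array([.525,.0057,.1425]); e=np.array([np.cos(.026),np.sin(.026)])
    P=proj(w,[T,T-[0,0,.03]]); u,v=P[0].astype(int)
    b=i[v-40:v+40,u-40:u+40]; m=(b[...,2]>130)&(b[...,1]<70)&(b[...,0]<70)
    y,x=np.nonzero(m); print(n,"pred",P.ravel(),"red bbox",x.min()+u-40,x.max()+u-40,y.min()+v-40,y.max()+v-40,m.sum())
    Q=[[a,b_,z] for z in(.1045,.1425) for a,b_ in [T[:2]+sx*.01*e+sy*.006*np.array([-e[1],e[0]]) for sx in(-1,1) for sy in(-1,1)]]
    q=proj(w,Q); print("   pred bbox",q.min(0),q.max(0))
E
```

```text
lin [ 0.013 -0.008  1.992] spin -0.005 pos [0.5246 0.0066 0.2336] [-3.1412e+00  2.2000e-03  2.5200e-02] F [-0.63  1.31  0.04] t 20.1
wrist pred [319.6814 258.6515 319.7032 240.8642] red bbox 309 331 224 276 593
   pred bbox [308.647  221.8161] [330.6552 275.2234]
side pred [325.4681 205.1444 325.3672 219.3104] red bbox 320 330 207 225 151
   pred bbox [319.0807 202.5677] [331.8347 225.7145]Traceback (most recent call last):
  File "<stdin>", line 10, in <module>
    return umr_minimum(a, axis, None, out, keepdims, initial, where)
ValueError: zero-size array to reduction operation minimum which has no identity
```

The tab sits where a home clip should put it, within 1–2 px in the wrist view. I'll hand the job in.

```bash
python3 -c "
from bench import robot
print(robot.finish_job())"
```

```text
the job is handed in; nothing more can be done
None
```

The ring is seated on the brass shoulder and the clip is snapped home on the neck, pushed with about 6 N at most; I let go of both and handed the job in at about 20 s of the 72 s, though no verdict came back.

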